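# Step the cell tester's selector on by four clicks and take a reading

## Robot

A 6-joint arm with a two-finger parallel gripper is mounted at the origin on the work surface. World frame = base frame: x ahead of the robot, y to its left, z up, the work surface at z = 0. Lengths are in m, angles in rad, forces in N, time in s.
With the tool pointing down it reaches from about 0.25 to 0.775 m from the base axis. Payload 4 kg.
Tool frame: the origin (TCP) lies at the very end of the fingers, on their centre line; the grasp point (between the pads) lies hold_point_z behind it (hold_point_z is the distance from the TCP to the grasp point, in m); z points along the fingers, y is the direction in which the jaws open and shut (so a half turn about z gives the same grasp; the last joint's range is limited). The gripper opens to 94 mm and grips with 3 to 60 N. Pads are 16 mm wide; open, the fingers measure 119 mm over their backs; the gripper's body (75 mm by 177 mm) begins 78 mm behind the grasp point.
Start: joints at [1.086, 0.087, 1.371, -0, 1.684, -0.103], TCP at [0.205, 0.51, 0.206] pointing down, gripper open.
Joint ranges: [-3.1, 3.1], [-0.76, 2.03], [0.27, 2.55], [-1.08, 4.22], [0.17, 2.65], [-2.57, 2.57]. Speed limits (rad/s): [2.79, 2.79, 3.14, 3.14, 3.14, 3.14].

## Interface

Orientations are given as [roll, pitch, yaw] about the fixed x, y, z axes, in that order (R = Rz(yaw) Ry(pitch) Rx(roll)).
In Python, from bench import * gives the robot as it stands.
- The arm moves only by the tool step_arm, never from a script. Its argument "increments" is text: rows parted by semicolons, each of 6 numbers parted by spaces: the shift along the tool's x, y, z in cm, then the turn, a rotation vector about the tool's x, y, z in rad. A call has 1 to 5 rows; each row shifts and turns the commanded pose from where the row before left it, along the tool's axes as they then stand; what a row does not reach is not made up. A row lasts 1/10 s, in which the tool goes at most 50 mm and 8.59 degrees, less where a joint would pass 70% of its speed; a pose out of reach is approached as far as the arm can. A call is refused whole if a number of a shift passes 5 or a number of a turn 0.15, either way. A call with a gripper value outside its range is refused whole. "claw" is the gripper's target within -1 to 1 (shut at 1, half-way at 0, fully open at -1), set as the call begins (left out, the last holds). The fingers move at their own pace and stop on an object; the grip force is fixed at half the most. Time passes only in rows, so rows that do not move let the fingers close. It gives the time, the measured TCP pose, the force and the opening at its end, in the units of the state.
- get_obs(): the state, without advancing time (a new reading comes with each control period).
- snapshot(name): name is "side" or "top"; returns the picture (480x640x3 uint8, red, green, blue); there is no depth.
- calibration(name): a dict with "camera_matrix" (3x3 intrinsics, pixels), "eye" and "orientation" of the camera in the world. Camera axes: x right, y up, looking along -z (the intrinsics and any distortion apply to the point x, -y, -z); pixel columns grow to the right and rows downward; lengths in m; the calibration is good to about 2 mm. A picture is of the moment at which its call begins. calibration takes no time and is no camera call.
- close_job(): hands the job in, once; it reports no verdict.
The state is a dict: "time": time; "joint_positions": joint angles; "qvel": joint speeds; "joint_torque": joint torques, N m; "tool_pos": TCP position; "ee_rot": TCP orientation; "wrist_force": force on the tool from outside, world axes, zero at the start; "wrist_torque": the same for the moment, N m; "width": finger opening in m.
Only numpy, scipy, OpenCV 4.12 (cv2) and the standard library are available. Lean on these libraries where they do the work, as an engineer would, in place of code of your own. Each camera call takes 0.05 s, during which the arm holds its last target. There are 200 camera calls.

## Task

The battery tester is connected to one cell; step it on to the cell four places further by pushing the pointer handle of its click-stop dial round with a fingertip, clockwise as seen from above, exactly four clicks from where it stands now, without going past the fourth. Then, with the dial resting in that click, press the round measure button fully down with a fingertip and let it come back up. Do not pinch or force the dial or button, and leave the cells, battery module and screwdriver where they are.

Things in the scene. Friction and masses are not known exactly. Their poses are not given: they have to be found in the camera images.
- tester: Battery cell tester, fixed to the bench: a grey case 180 x 270 x 65 mm (x, y, z) with a flat black top panel at 65 mm height. Origin: centre of the underside on the bench; z up. In its frame the dial axis is at (0, -60) mm and the button at (-35, 85) mm. Eight small white pips on the panel, 63 mm from the dial axis, mark the click positions; a dark display 2.5 mm high is at (40, 78) mm.
- dial_axis (a point): Point on the dial's vertical axis, level with the top of its disc (77 mm above the bench). The dial: a grey disc 92 mm in diameter, 12 mm thick, with a black hub 30 mm in diameter and one black pointer handle, a radial bar 16 mm wide from the axis out to 50 mm radius, standing 28 mm above the disc, with a white line on top.
- dial_tip (a point): Point on the top of the pointer handle, on its centre line, 45 mm out from the dial axis and 105 mm above the bench; it turns with the dial. The direction from dial_axis to it is where the pointer points.
- dial (a joint): Dial angle, rad, clockwise seen from above. Eight clicks 0.5236 apart, from 0 (pointer 105 degrees counter-clockwise of the tester's +x) to 3.665; stops 0.12 beyond. Starts at rest in one of the first four. Resists more and more up to halfway (about 0.15 N m: 3 to 6 N on the handle), then snaps on into the next click by itself and stays; let go before, it falls back.
- measure_top (a point): Centre of the top of the round grey push button, 28 mm in diameter, in a black housing on the tester's panel; pressed straight down.
- measure (a joint): Travel of the button, m: 0 up, 0.006 fully down, which takes about 5 N; springs back up. A press counts from 0.0045 on.
- module: Bystander: black battery module with blue cell windows, 110 x 180 x 100 mm, loose on the bench beside the tester. Origin: centre of its underside.
- cell0: Bystander: loose blue cylindrical cell standing upright on the bench between the robot and the tester, 21 mm in diameter, 70 mm tall. Origin: centre of its underside.
- cell1: Bystander: a second such standing cell. Origin: centre of its underside.
- driver: Bystander: screwdriver with a red handle, 160 mm long, lying on the bench beside the tester, handle to its -x side. Origin: underneath its middle.

How it is judged:
By the outcome, as a careful person would: the job done as asked, in the order asked, and still so for the second after the job is handed in, with the robot touching nothing.
It also fails if it takes over 72 s, if anything falls off the work surface, if the arm or the gripper's body presses on something with over 40 N, if the wrist force passes 120 N, or if a joint passes its speed limit or range.

## Working session

There is one attempt and no reset: what is moved stays moved. The work goes in short steps, Python scripts to look and compute and a tool call to move; the robot and the scene stay as the last step left them, time stands still between calls to the robot, and variables do not carry over. Pictures are saved under pics/ and viewed, about 8 in all and at most 12, crops included, and the job is handed in when it is done.

Besides the shell and the picture viewer there is one more tool, called after ">>>" by a JSON object that holds its "fn" and its "kwargs". step_arm: Moves the arm, as the interface text tells. Its arguments: {"type":"object","properties":{"increments":{"type":"string"},"claw":{"type":"number"}},"required":["increments"]}

```bash
mkdir -p pics; python3 - <<'E'
from bench import *
import cv2
for n in("top","side"):
    c=calibration(n);print(n,c)
    cv2.imwrite(f"pics/{n}0.png",snapshot(n)[:,:,::-1])
print(get_obs())
E
```

```text
top {'camera_matrix': array([[523.12835875,   0.        , 319.16886401],
       [  0.        , 523.12835875, 230.73851062],
       [  0.        ,   0.        ,   1.        ]]), 'eye': array([0.3218568 , 0.06884306, 1.09659394]), 'orientation': array([ 0.20900526,  0.0030271 , -1.47887554])}
side {'camera_matrix': array([[445.83490513,   0.        , 316.57972385],
       [  0.        , 445.83490513, 241.9153681 ],
       [  0.        ,   0.        ,   1.        ]]), 'eye': array([ 0.12858076, -0.46755465,  0.47627969]), 'orientation': array([ 1.06791338,  0.0124161 , -0.66864571])}
{'time': 0.1, 'joint_positions': array([ 1.08587555e+00,  8.78612842e-02,  1.37209131e+00, -2.77693818e-05,
        1.68363817e+00, -1.03115185e-01]), 'qvel': array([ 0.00060028, -0.00132565, -0.0032811 , -0.000341  ,  0.00139855,
        0.00080704]), 'joint_torque': array([ 1.88633334e-03, -3.41248763e+01, -3.03300333e+01,  7.19983620e-02,
        3.04760481e-02, -1.10895703e-04]), 'tool_pos': array([0.2047112 , 0.50993614, 0.20443807]), 'ee_rot': array([-3.13960232e+00, -1.78217588e-04,  2.75978378e+00]), 'wrist_force': array([-0.31484936,  0.47419732, -0.17396037]), 'wrist_torque': array([-0.02335706, -0.01206126,  0.00072172]), 'width': 0.09405612554697253}
```

View pics/top0.png

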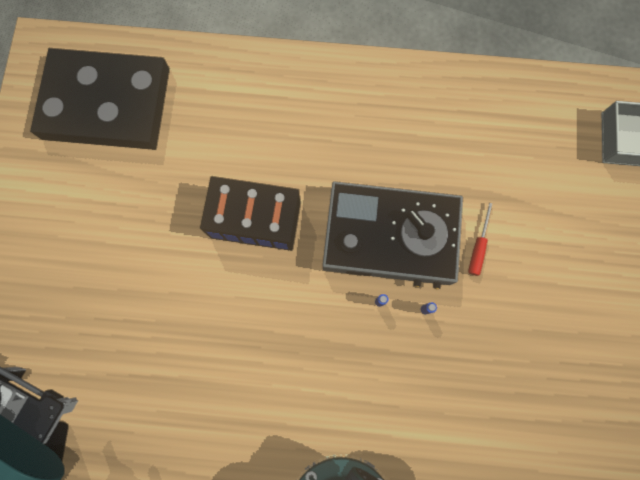

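View pics/side0.png

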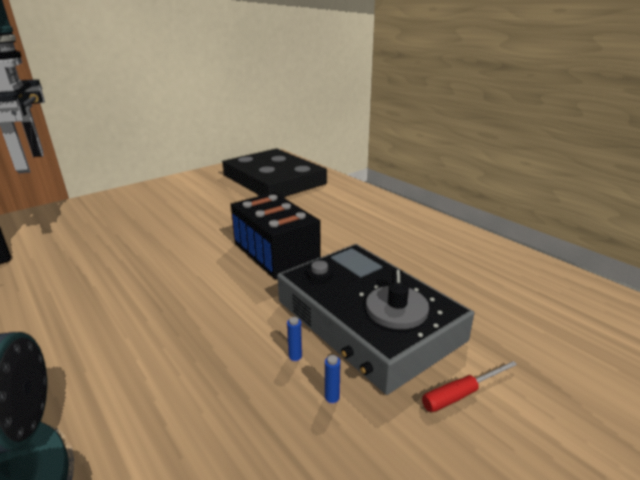

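The top view shows the dial at about (424,233) with its white pointer line toward about (413,211), and the button at (350,241). The module is to the left, the driver to the right, and the cells on the robot side.

```bash
cat > h.py <<'E'
from bench import *
import cv2, numpy as np
from scipy.spatial.transform import Rotation as Ro
def cast(n,uv,z):
    c=calibration(n);K=c["camera_matrix"];uv=np.atleast_2d(uv).astype(float)
    d=np.c_[(uv[:,0]-K[0,2])/K[0,0],-(uv[:,1]-K[1,2])/K[1,1],-np.ones(len(uv))]
    w=d@Ro.from_euler('xyz',c["orientation"]).as_matrix().T;e=c["eye"]
    return e+w*((z-e[2])/w[:,2])[:,None]
def proj(n,P):
    c=calibration(n);K=c["camera_matrix"]
    q=(np.atleast_2d(P)-c["eye"])@Ro.from_euler('xyz',c["orientation"]).as_matrix()
    return np.c_[K[0,0]*q[:,0]/-q[:,2]+K[0,2],K[1,1]*q[:,1]/q[:,2]+K[1,2]]
E
python3 - <<'E'
from h import *
im=cv2.imread("pics/top0.png")
cv2.imwrite("pics/crop1.png",cv2.resize(im[170:330,315:500],None,fx=4,fy=4,interpolation=cv2.INTER_CUBIC)[:600])
g=cv2.cvtColor(im,cv2.COLOR_BGR2GRAY)
m=(g>150).astype(np.uint8); m[:,:385]=0;m[:,460:]=0;m[:195]=0;m[265:]=0
hsv=cv2.cvtColor(im,cv2.COLOR_BGR2HSV); m[hsv[:,:,1]>60]=0
n,l,s,c=cv2.connectedComponentsWithStats(m)
for i in range(1,n): print(s[i],c[i].round(1),cast("top",c[i],.066)[0].round(4))
# grey blobs
m2=((g>75)&(g<150)&(hsv[:,:,1]<60)).astype(np.uint8);m2[:,:330]=0;m2[:,460:]=0;m2[:188]=0;m2[268:]=0
n,l,s,c=cv2.connectedComponentsWithStats(m2)
for i in range(1,n):
    if s[i,4]>40: print("g",s[i],c[i].round(1),cast("top",c[i],.077)[0].round(4))
E
```

```text
[417 203   2   2   4] [417.5 203.5] [ 0.6139 -0.1021  0.066 ]
[433 204   2   3   5] [433.6 205.2] [ 0.6133 -0.1348  0.066 ]
[402 209   3   2   6] [403.  209.5] [ 0.5987 -0.0734  0.066 ]
[412 212  11  12  22] [417.1 217.4] [ 0.5848 -0.1028  0.066 ]
[446 214   3   2   6] [447.  214.5] [ 0.5963 -0.1628  0.066 ]
[393 222   2   2   4] [393.5 222.5] [ 0.5699 -0.0559  0.066 ]
[454 228   2   3   4] [454.2 229. ] [ 0.5676 -0.1785  0.066 ]
[392 237   2   2   4] [392.5 237.5] [ 0.5388 -0.0559  0.066 ]
[453 244   2   2   3] [453.3 244.7] [ 0.5353 -0.1779  0.066 ]
g [330 188   5  36  88] [331.4 201.8] [0.5985 0.0727 0.077 ]
g [372 188  88  10 214] [419. 192.] [ 0.635  -0.1019  0.077 ]
g [ 336  193   43   28 1000] [356.9 206.4] [0.5936 0.0208 0.077 ]
g [456 206   4  62 138] [457.9 242.6] [ 0.538  -0.1842  0.077 ]
g [ 401  210   47   46 1268] [425.5 234.9] [ 0.5477 -0.1196  0.077 ]
g [344 234  14  14 157] [350.3 240.5] [0.5227 0.0285 0.077 ]
g [330 265  26   3  52] [339.6 266.3] [0.4694 0.0453 0.077 ]
```

View pics/crop1.png

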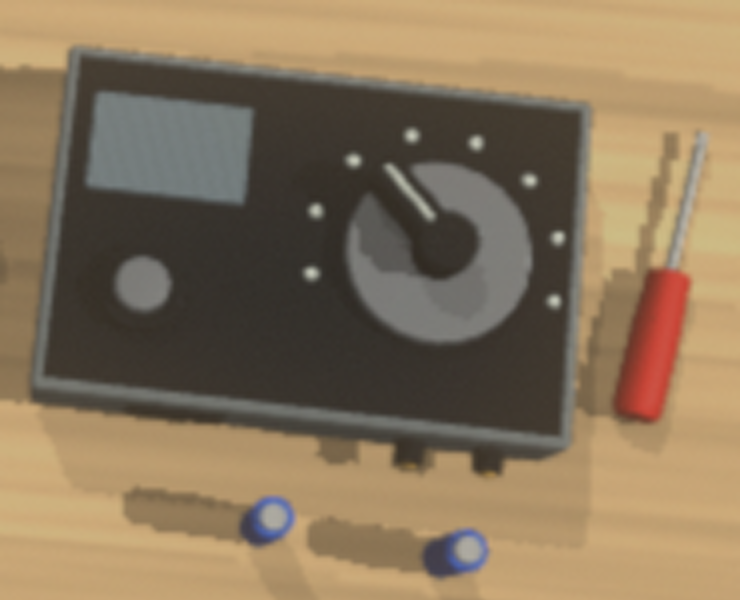

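```bash
python3 - <<'E'
from h import *
uv=[[392.5,237.5],[393.5,222.5],[403,209.5],[417.5,203.5],[433.6,205.2],[447,214.5],[454.2,229],[453.3,244.7]]
P=cast("top",uv,.0655)[:,:2]
a=np.radians(105-30*np.arange(8)); M=np.c_[0.063*np.cos(a),-0.06+0.063*np.sin(a)]
# rigid fit
mc,pc=M.mean(0),P.mean(0);H=(M-mc).T@(P-pc)
th=np.arctan2(H[0,1]-H[1,0],H[0,0]+H[1,1]);R=np.array([[np.cos(th),-np.sin(th)],[np.sin(th),np.cos(th)]])
t=pc-R@mc;print("yaw",th,"t",t,"res mm",(1e3*(P-(M@R.T+t))).round(1).tolist())
ax=R@[0,-.06]+t;bt=R@[-.035,.085]+t;print("axis",ax,"button",bt, "button seen z.085", cast("top",[350.3,240.5],.085))
print("disc seen",cast("top",[425.0,233.3],.077))
im=cv2.imread("pics/top0.png");g=cv2.cvtColor(im,6)
ys,xs=np.where(g[205:228,408:428]>130);L=cast("top",np.c_[xs+408,ys+205],.105)[:,:2]
vx,vy,x,y=cv2.fitLine(L.astype(np.float32),2,0,0.01,0.01).ravel()
d=L-ax;ang=np.degrees(np.arctan2(d[:,1],d[:,0]).mean()-th);print("ptr ang line",np.degrees(np.arctan2(vy,vx))-np.degrees(th),"from axis",ang,"click",(105-ang)/30,"extent",np.linalg.norm(d,axis=1).min(),np.linalg.norm(d,axis=1).max())
for n,p,z in(("cellA",[383,299],.07),("cellB",[432,307],.07),("mod corner",[300,188],.1),("mod c2",[293,248],.1)):print(n,cast("top",p,z)[0])
E
```

```text
yaw -0.0235172586974073 t [ 0.55441411 -0.05714338] res mm [[0.8, -0.0], [-0.8, 0.7], [0.2, 0.1], [-0.2, 0.1], [0.0, -0.1], [-0.0, -0.2], [-0.2, -0.2], [0.1, -0.4]]
axis [ 0.5530032  -0.11712679] button [0.52142257 0.02865614] button seen z.085 [[0.52125784 0.02875387 0.085     ]]
disc seen [[ 0.55092205 -0.11834306  0.077     ]]
ptr ang line 44.50557794422525 from axis 45.160870826455955 click 1.9946376391181349 extent 0.014288094897981383 0.04610575668008173
cellA [ 0.4141608  -0.04461213  0.07      ]
cellB [ 0.4074359  -0.14049594  0.07      ]
mod corner [0.61483329 0.13703381 0.1       ]
mod c2 [0.49346882 0.13852305 0.1       ]
```

Start is click 2 (pointer at 43.7° in world), so the target is click 6 (−76.3°). I'll close the gripper, turn tool y radial to the dial and travel across high.

>>> {"fn": "step_arm", "kwargs": {"increments": "0 0 0 0 0 0.142; 0 0 0 0 0 0.142; 0 0 0 0 0 0.142; -3 -0.6 0 0 0 0; -4.5 -1 0 0 0 0", "claw": 1}}

```text
time: 0.6
tool_pos: [0.2446, 0.4453, 0.2044]
ee_rot: [-3.14, -0.0, 2.337]
wrist_force: [0.9, 0.5, -0.1]
width: 0.0573
```

>>> {"fn": "step_arm", "kwargs": {"increments": "-4.7 -1 0 0 0 0; -4.7 -1 0 0 0 0; -4.7 -1 0 0 0 0; -4.7 -1 0 0 0 0; -4.7 -1 0 0 0 0"}}

```text
time: 1.1
tool_pos: [0.3718, 0.2389, 0.2051]
ee_rot: [-3.141, -0.0, 2.334]
wrist_force: [0.3, 0.3, -0.2]
width: 0.0175
```

>>> {"fn": "step_arm", "kwargs": {"increments": "-4.7 -1 0 0 0 0; -4.7 -1 0 0 0 0; -4.7 -1 0 0 0 0; -4.7 -1 0 0 0 0; -4.7 -1 0 0 0 0"}}

```text
time: 1.6
tool_pos: [0.4982, 0.0345, 0.2051]
ee_rot: [-3.142, -0.001, 2.333]
wrist_force: [-0.3, -0.3, 0.0]
width: 0.0001
```

```bash
cat >> h.py <<'E'
AX=np.array([.5530,-.1171])
def goal(phi,r,off,z):
    "tool-frame increments (cm, rad) to: pointer angle phi deg, radius r, ccw offset off, height z"
    o=get_obs();f=np.radians(phi);u=np.array([np.cos(f),np.sin(f)]);v=np.array([-u[1],u[0]])
    T=np.r_[AX+r*u+off*v,z];R=Ro.from_euler('xyz',o["ee_rot"])
    G=Ro.from_euler('xyz',[np.pi,0,f+np.pi/2])
    d=o["tool_pos"][:2]-AX;print("t",round(o["time"],2),"pos",o["tool_pos"].round(4),"yaw",o["ee_rot"].round(3),"F",o["wrist_force"].round(2),"w",round(o["width"],4))
    print("d cm",(R.inv().apply(T-o["tool_pos"])*100).round(2),"rot",(R.inv()*G).as_rotvec().round(4))
E
python3 -c "
from h import *
goal(43.65,.036,.032,.2)"
```

```text
t 1.6 pos [0.4982 0.0345 0.2051] yaw [-3.142e+00 -1.000e-03  2.333e+00] F [-0.35 -0.32  0.01] w 0.0001
d cm [-11.55  -2.9    0.5 ] rot [-0.     -0.0006  0.0008]
```

>>> {"fn": "step_arm", "kwargs": {"increments": "-4.5 -1.1 0 0 0 0; -4.5 -1.1 0 0 0 0; -2.5 -0.7 0.5 0 0 0; 0 0 3.5 0 0 0; 0 0 3.5 0 0 0"}}

```text
time: 2.1
tool_pos: [0.5571, -0.0682, 0.1298]
ee_rot: [3.141, 0.001, 2.332]
wrist_force: [0.0, 0.3, -1.0]
width: 0.0005
```

```bash
python3 -c "
from h import *
goal(43.65,.036,.032,.086)
for n in('top','side'):
  im=snapshot(n)[:,:,::-1]; c=im[150:310,310:510] if n=='top' else im[200:360,250:450]
  cv2.imwrite('pics/'+n+'1.png',cv2.resize(c,None,fx=3,fy=3))
a=np.vstack([cv2.imread('pics/top1.png')]);b=cv2.imread('pics/side1.png');cv2.imwrite('pics/c1.png',cv2.resize(np.hstack([a,b]),None,fx=.66,fy=.66))
"
```

```text
t 2.1 pos [ 0.5571 -0.0682  0.1298] yaw [3.141e+00 1.000e-03 2.332e+00] F [ 0.04  0.32 -0.98] w 0.0005
d cm [-0.05 -0.08  4.38] rot [ 0.0011  0.0014 -0.0009]
```

View pics/c1.png

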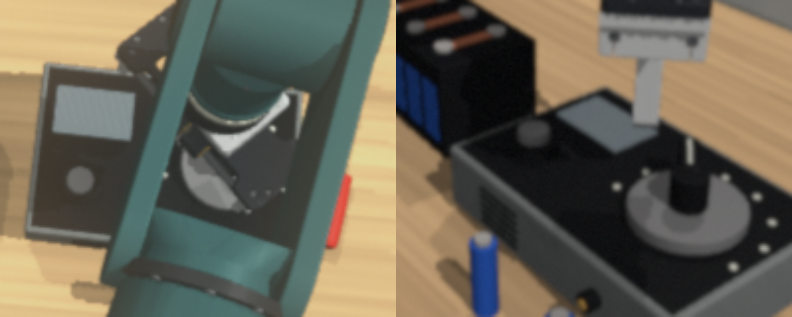

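The side view shows the finger clear of the handle on its counter-clockwise side. The top view is covered by the arm, so I'll use the side view to watch the dial. Next: descend, then nudge to contact.

>>> {"fn": "step_arm", "kwargs": {"increments": "0 0 2.2 0 0 0; 0 0 2.1 0 0 0; -0.4 0 0 0 0 0; -0.3 0 0 0 0 0; -0.3 0 0 0 0 0"}}

```text
time: 2.7
tool_pos: [0.5647, -0.0745, 0.0898]
ee_rot: [3.14, 0.003, 2.334]
wrist_force: [0.9, -0.5, 0.7]
width: 0.0008
```

>>> {"fn": "step_arm", "kwargs": {"increments": "-0.2 0 0 0 0 0; -0.2 0 0 0 0 0; -0.1 0 0 0 0 0"}}

```text
time: 3.0
tool_pos: [0.5669, -0.0775, 0.0882]
ee_rot: [3.141, -0.0, 2.334]
wrist_force: [-1.0, 2.5, 1.8]
width: 0.0001
```

```bash
cat >> h.py <<'E'
def look(tag):
    im=snapshot('side')[:,:,::-1];cv2.imwrite('pics/s_%s.png'%tag,im);return im
E
python3 -c "
from h import *
goal(43.65,.036,.016,.086)"
```

```text
t 3.0 pos [ 0.5669 -0.0775  0.0882] yaw [ 3.141 -0.     2.334] F [-0.98  2.53  1.76] w 0.0001
d cm [-0.3  -0.14  0.22] rot [ 0.0009 -0.      0.0011]
```

Contact (2.7 N) is at about 18.5 mm offset. I'll push along the arc at 3° per row.

>>> {"fn": "step_arm", "kwargs": {"increments": "-0.2 0.09 0 0 0 0.0524; -0.2 0.09 0 0 0 0.0524; -0.2 0.09 0 0 0 0.0524; -0.2 0.09 0 0 0 0.0524; -0.2 0.09 0 0 0 0.0524"}}

```text
time: 3.5
tool_pos: [0.575, -0.081, 0.0878]
ee_rot: [-3.14, -0.004, 2.07]
wrist_force: [0.1, 0.8, 0.7]
width: 0.0002
```

```bash
python3 -c "
from h import *
goal(28.65,.037,.0185,.087)"
```

```text
t 3.5 pos [ 0.575  -0.081   0.0878] yaw [-3.14  -0.004  2.07 ] F [0.12 0.83 0.65] w 0.0002
d cm [-0.26  0.04  0.08] rot [-0.0011 -0.0045 -0.0003]
```

>>> {"fn": "step_arm", "kwargs": {"increments": "-0.2 0.09 0 0 0 0.0524; -0.2 0.09 0 0 0 0.0524"}}

```text
time: 3.7
tool_pos: [0.5792, -0.0845, 0.0873]
ee_rot: [-3.141, -0.002, 1.966]
wrist_force: [-1.2, 0.8, -0.8]
width: 0.0011
```

```bash
python3 -c "
from h import *
goal(22.65,.037,.0185,.087)
im=look('a');cv2.imwrite('pics/c2.png',cv2.resize(im[220:360,320:480],None,fx=4,fy=4))"
```

```text
t 3.7 pos [ 0.5792 -0.0845  0.0873] yaw [-3.141e+00 -2.000e-03  1.966e+00] F [-1.24  0.83 -0.77] w 0.0011
d cm [-0.15  0.03  0.03] rot [-0.0006 -0.002  -0.0004]
```

View pics/c2.png

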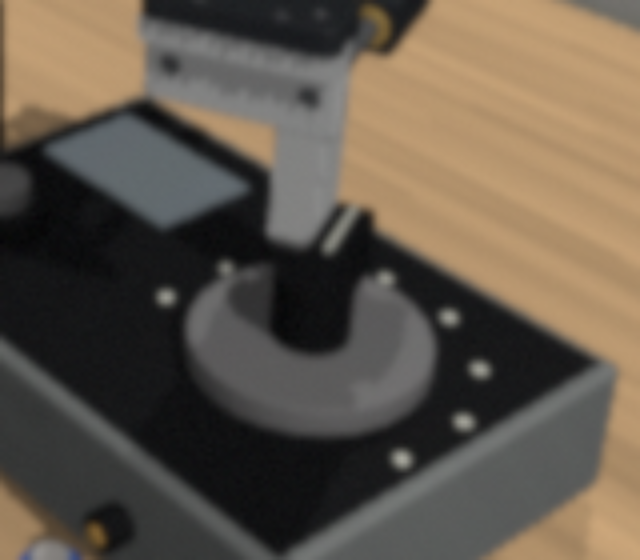

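The side view shows the pointer line from about (402,282) to (410,272). I'll measure its angle by casting onto z = 0.105.

```bash
cat >> h.py <<'E'
def ptr(tag):
    im=look(tag);hsv=cv2.cvtColor(im,cv2.COLOR_BGR2HSV);g=cv2.cvtColor(im,6)
    yy,xx=np.mgrid[:480,:640];P=cast('side',np.c_[xx.ravel(),yy.ravel()],.105)[:,:2]-AX
    r=np.linalg.norm(P,axis=1).reshape(480,640)
    m=((r<.052)&(g>125)&(hsv[:,:,1]<70)).astype(np.uint8)
    n,l,s,c=cv2.connectedComponentsWithStats(m)
    for i in range(1,n):
        if s[i,4]<6: continue
        q=P[(l==i).ravel()]; a=np.degrees(np.arctan2(*q.mean(0)[::-1]))
        vx,vy,_,_=cv2.fitLine(q.astype(np.float32),2,0,.01,.01).ravel()
        print("blob",s[i],"axis-ang",a.round(1),"line-ang",np.degrees(np.arctan2(vy,vx)).round(1),"r",np.linalg.norm(q,axis=1).min().round(3),np.linalg.norm(q,axis=1).max().round(3),"click",((105-1.35-a)/30).round(2))
E
python3 -c "
from h import *
ptr('b')"
```

```text
blob [389 268  16  11 126] axis-ang 51.5 line-ang 23.0 r 0.022 0.052 click 1.74
blob [403 276   4   5   6] axis-ang 24.5 line-ang 20.6 r 0.018 0.031 click 2.64
```

```bash
python3 -c "
from h import *
for f,ps in (('s_a',[[401.75,282.5],[409.5,272.5]]),):
  p=cast('side',ps,.105)[:,:2]-AX;print(p,np.degrees(np.arctan2(p[:,1],p[:,0])),np.degrees(np.arctan2(*(p[1]-p[0])[::-1])))
for a in(43.65,28.65,13.65,-16.35):
  f=np.radians(a);print(a,proj('side',[[AX[0]+r*np.cos(f),AX[1]+r*np.sin(f),.105] for r in(.015,.048)]).round(1).tolist())
b=[cv2.resize(cv2.imread('pics/s_%s.png'%t)[255:315,375:435],None,fx=6,fy=6) for t in 'ab']
cv2.imwrite('pics/c3.png',np.hstack(b))
"
```

```text
[[0.01028204 0.00433948]
 [0.03979266 0.01533475]] [22.88192952 21.07498092] 20.434728822172953
43.65 [[399.0, 280.6], [398.5, 268.8]]
28.65 [[401.6, 281.0], [406.7, 269.9]]
13.65 [[404.1, 281.7], [414.5, 272.1]]
-16.35 [[408.0, 284.0], [427.1, 279.2]]
```

View pics/c3.png

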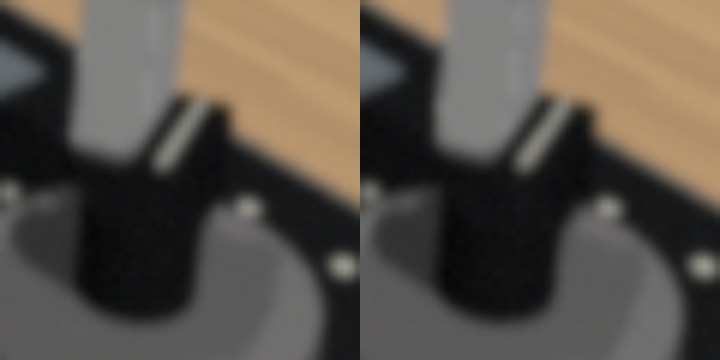

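The pointer reads about 21°, between the clicks. I'll wait a little to see whether it moves by itself.

>>> {"fn": "step_arm", "kwargs": {"increments": "0 0 0 0 0 0; 0 0 0 0 0 0; 0 0 0 0 0 0"}}

```text
time: 4.1
tool_pos: [0.5797, -0.0856, 0.0876]
ee_rot: [3.141, 0.0, 1.967]
wrist_force: [-0.0, 0.1, 1.1]
width: 0.0005
```

```bash
cat >> h.py <<'E'
def ptr2(tag):
    "angle of white pointer line: brightness sampled along each candidate ray on z=.105"
    g=cv2.cvtColor(look(tag),6).astype(float);A=np.arange(-110,70,.5);S=[]
    for a in np.radians(A):
        uv=proj('side',[[AX[0]+r*np.cos(a),AX[1]+r*np.sin(a),.105] for r in np.linspace(.018,.044,14)]).astype(np.float32)
        uvn=[proj('side',[[AX[0]+r*np.cos(a)-s*.0055*np.sin(a),AX[1]+r*np.sin(a)+s*.0055*np.cos(a),.105] for r in np.linspace(.018,.044,14)]).astype(np.float32) for s in(1,-1)]
        f=lambda q:cv2.remap(g.astype(np.float32),q[:,0],q[:,1],1).mean()
        S.append(f(uv)-max(f(uvn[0]),f(uvn[1])))
    i=int(np.argmax(S));print("pointer",A[i],"click",round((103.65-A[i])/30,2),"score",round(S[i],1))
E
python3 -c "
from h import *
goal(22.65,.037,.0185,.087)
ptr2('c')
look0=look
import h
for f in('side0','s_a'):
  h.look=lambda t:cv2.imread('pics/'+f+'.png'); ptr2('')"
```

```text
t 4.1 pos [ 0.5797 -0.0856  0.0876] yaw [3.141 0.    1.967] F [-0.04  0.11  1.05] w 0.0005
d cm [-0.02  0.02  0.06] rot [0.0002 0.0001 0.0012]
pointer 16.5 click 2.9 score 66.1
pointer 45.5 click 1.94 score 103.4Traceback (most recent call last):
  File "<string>", line 8, in <module>
    h.look=lambda t:cv2.imread('pics/'+f+'.png'); ptr2('')
                                                  ~~~~^^^^
  File "h.py", line 39, in ptr2
    uvn=[proj('side',[[AX[0]+r*np.cos(a)-s*.0055*np.sin(a),AX[1]+r*np.sin(a)+s*.0055*np.cos(a),.105] for r in np.linspace(.018,.044,14)]).astype(np.float32) for s in(1,-1)]
         ~~~~^^^^^^^^^^^^^^^^^^^^^^^^^^^^^^^^^^^^^^^^^^^^^^^^^^^^^^^^^^^^^^^^^^^^^^^^^^^^^^^^^^^^^^^^^^^^^^^^^^^^^^^^^^^^^^^^^^^^^^^^^^^^
  File "h.py", line 10, in proj
    c=calibration(n);K=c["camera_matrix"]
ValueError: time passes only in moves, steps and waits
```

It snapped slowly into click 3 (reads 16°; the detector has about +2° bias, seen on the start picture too). Next click.

>>> {"fn": "step_arm", "kwargs": {"increments": "-0.2 0.1 0 0 0 0.0524; -0.2 0.1 0 0 0 0.0524; -0.2 0.1 0 0 0 0.0524; -0.2 0.09 0 0 0 0.0524; -0.2 0.09 0 0 0 0.0524"}}

```text
time: 4.65
tool_pos: [0.5867, -0.0926, 0.0874]
ee_rot: [-3.141, -0.003, 1.703]
wrist_force: [-1.0, 3.2, 1.3]
width: 0.0004
```

>>> {"fn": "step_arm", "kwargs": {"increments": "-0.2 0.09 0 0 0 0.0524; -0.2 0.09 0 0 0 0.0524; -0.2 0.09 0 0 0 0.0524; -0.2 0.09 0 0 0 0.0524; -0.2 0.09 0 0 0 0.0524"}}

```text
time: 5.15
tool_pos: [0.5917, -0.1024, 0.0871]
ee_rot: [-3.141, -0.002, 1.442]
wrist_force: [-0.7, -0.5, -0.4]
width: 0.0005
```

>>> {"fn": "step_arm", "kwargs": {"increments": "0 0 0 0 0 0; 0 0 0 0 0 0; 0 0 0 0 0 0; 0 0 0 0 0 0; 0 0 0 0 0 0"}}

```text
time: 5.65
tool_pos: [0.5919, -0.1036, 0.0875]
ee_rot: [3.141, -0.0, 1.443]
wrist_force: [0.6, 0.7, 0.2]
width: 0.0003
```

```bash
python3 -c "
from h import *
goal(-7.35,.037,.0185,.087)
ptr2('d')"
```

```text
t 5.65 pos [ 0.5919 -0.1036  0.0875] yaw [ 3.141 -0.     1.443] F [0.61 0.69 0.19] w 0.0003
d cm [0.01 0.01 0.05] rot [ 0.0001 -0.0001  0.0007]
pointer -17.0 click 4.02 score 19.3
```

Click 4. The tool tracks the arc well, so the same push again.

>>> {"fn": "step_arm", "kwargs": {"increments": "-0.2 0.1 0 0 0 0.0524; -0.2 0.1 0 0 0 0.0524; -0.2 0.1 0 0 0 0.0524; -0.2 0.09 0 0 0 0.0524; -0.2 0.09 0 0 0 0.0524"}}

```text
time: 6.2
tool_pos: [0.5945, -0.1132, 0.0874]
ee_rot: [-3.141, -0.002, 1.179]
wrist_force: [0.7, 3.5, -0.1]
width: 0.0004
```

>>> {"fn": "step_arm", "kwargs": {"increments": "-0.2 0.09 0 0 0 0.0524; -0.2 0.09 0 0 0 0.0524; -0.2 0.09 0 0 0 0.0524; -0.2 0.09 0 0 0 0.0524; -0.2 0.09 0 0 0 0.0524"}}

```text
time: 6.7
tool_pos: [0.5943, -0.1233, 0.0872]
ee_rot: [-3.141, -0.004, 0.918]
wrist_force: [0.1, 0.9, -0.3]
width: 0.0004
```

>>> {"fn": "step_arm", "kwargs": {"increments": "0 0 0 0 0 0; 0 0 0 0 0 0; 0 0 0 0 0 0; 0 0 0 0 0 0; 0 0 0 0 0 0"}}

```text
time: 7.2
tool_pos: [0.5935, -0.1253, 0.0875]
ee_rot: [3.142, -0.0, 0.919]
wrist_force: [0.4, 0.3, 0.2]
width: 0.0002
```

```bash
python3 -c "
from h import *
goal(-37.35,.037,.0185,.087)
ptr2('e')
im=cv2.imread('pics/s_e.png');cv2.imwrite('pics/c4.png',cv2.resize(im[220:360,320:480],None,fx=4,fy=4))"
```

```text
t 7.2 pos [ 0.5935 -0.1253  0.0875] yaw [ 3.142 -0.     0.919] F [0.37 0.34 0.21] w 0.0002
d cm [ 0.05 -0.02  0.05] rot [ 0.0001 -0.      0.0002]
pointer -45.5 click 4.97 score 19.5
```

View pics/c4.png

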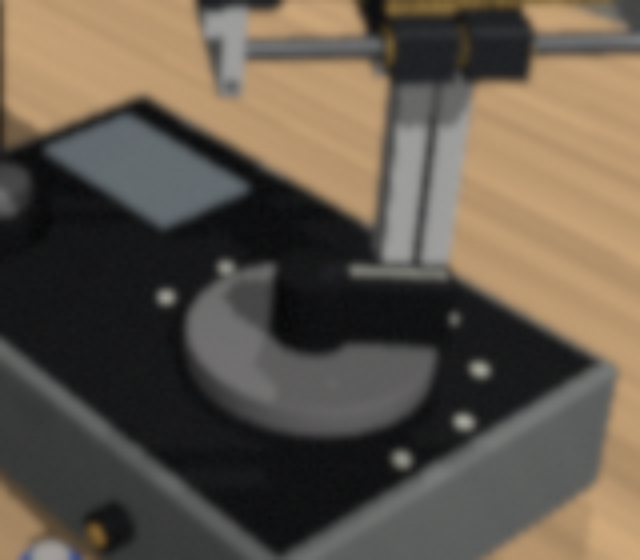

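The side view shows the pointer at click 5, the third click pushed, with its line from (407,287) to (431,289). Now the fourth and last push.

>>> {"fn": "step_arm", "kwargs": {"increments": "-0.2 0.08 0 0 0 0.0524; -0.2 0.08 0 0 0 0.0524; -0.2 0.09 0 0 0 0.0524; -0.2 0.09 0 0 0 0.0524; -0.2 0.09 0 0 0 0.0524"}}

```text
time: 7.75
tool_pos: [0.5904, -0.1348, 0.0875]
ee_rot: [-3.141, -0.002, 0.655]
wrist_force: [2.3, 1.6, -0.7]
width: 0.0003
```

>>> {"fn": "step_arm", "kwargs": {"increments": "-0.2 0.09 0 0 0 0.0524; -0.2 0.09 0 0 0 0.0524; -0.2 0.09 0 0 0 0.0524; -0.2 0.09 0 0 0 0.0524; -0.15 0.07 0 0 0 0.0394"}}

```text
time: 8.25
tool_pos: [0.5862, -0.1425, 0.0877]
ee_rot: [-3.141, -0.006, 0.407]
wrist_force: [2.2, 1.3, -1.5]
width: 0.0006
```

>>> {"fn": "step_arm", "kwargs": {"increments": "0 0 0 0 0 0; 0 0 0 0 0 0; 0 0 0 0 0 0; 0 0 0 0 0 0; 0 0 0 0 0 0"}}

```text
time: 8.75
tool_pos: [0.5845, -0.1436, 0.0876]
ee_rot: [-3.142, -0.001, 0.409]
wrist_force: [-0.5, -0.1, -0.0]
width: 0.0004
```

```bash
python3 -c "
from h import *
goal(-66.6,.037,.0185,.087)
ptr2('f')
im=cv2.imread('pics/s_f.png');cv2.imwrite('pics/c5.png',cv2.resize(im[220:360,320:480],None,fx=4,fy=4))"
```

```text
t 8.75 pos [ 0.5845 -0.1436  0.0876] yaw [-3.142e+00 -1.000e-03  4.090e-01] F [-0.49 -0.05 -0.05] w 0.0004
d cm [0.01 0.02 0.06] rot [-0.     -0.001   0.0004]
pointer -66.0 click 5.66 score 38.5
```

View pics/c5.png

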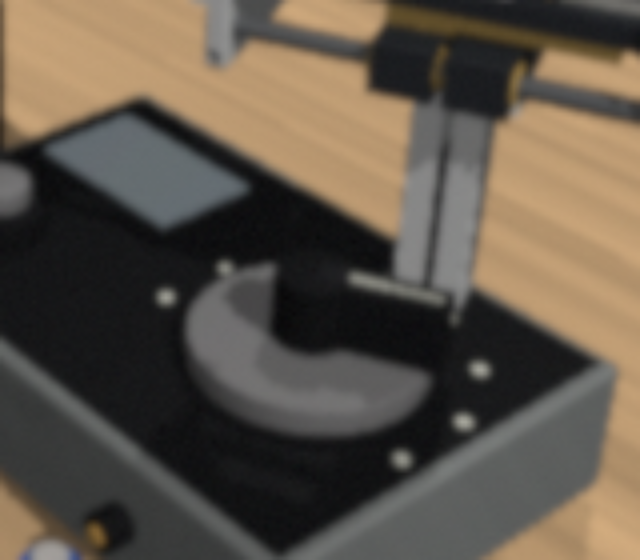

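The pointer line runs (407,289)→(431,294), and the angle is unclear: not fully in click 6 yet. I'll wait and re-measure.

>>> {"fn": "step_arm", "kwargs": {"increments": "0 0 0 0 0 0; 0 0 0 0 0 0; 0 0 0 0 0 0"}}

```text
time: 9.1
tool_pos: [0.5838, -0.1443, 0.0874]
ee_rot: [-3.142, 0.0, 0.408]
wrist_force: [-0.7, 0.3, -0.7]
width: 0.0006
```

```bash
python3 -c "
from h import *
goal(-66.6,.037,.0185,.087)
ptr2('g')
p=cast('side',[[407.5,289.5],[430.75,294.5]],.105)[:,:2]-AX;print(np.degrees(np.arctan2(p[:,1],p[:,0])),np.degrees(np.arctan2(*(p[1]-p[0])[::-1])))
a,b=[cv2.imread('pics/s_%s.png'%t)[270:320,390:440].astype(int) for t in 'fg'];print(abs(a-b).mean(),abs(a-b).max())
for a in(-46.35,-61.35,-76.35):
  f=np.radians(a);print(a,proj('side',[[AX[0]+r*np.cos(f),AX[1]+r*np.sin(f),.105] for r in(.015,.048)]).round(1).tolist())
"
```

```text
t 9.1 pos [ 0.5838 -0.1443  0.0874] yaw [-3.142  0.     0.408] F [-0.74  0.27 -0.69] w 0.0006
d cm [ 0.11 -0.02  0.04] rot [-0.0001  0.0003 -0.0007]
pointer -73.5 click 5.9 score 37.8
[-76.19123221 -65.43886449] -61.091254912723535
5.4944 79
-46.35 [[409.6, 287.0], [432.9, 288.6]]
-61.35 [[409.4, 288.5], [432.5, 293.5]]
-76.35 [[408.4, 289.9], [429.7, 298.1]]
```

It is snapping in now. Back off from the handle, rise, and triangulate the button top.

>>> {"fn": "step_arm", "kwargs": {"increments": "0.5 0 0 0 0 0; 0.5 0 0 0 0 0; 0 0 -4 0 0 0; 0 0 -4 0 0 0; 0 0 -3 0 0 0"}}

```text
time: 9.65
tool_pos: [0.5941, -0.14, 0.2002]
ee_rot: [3.14, -0.002, 0.408]
wrist_force: [0.5, -0.5, 1.1]
width: 0.0004
```

```bash
python3 -c "
from h import *
o=get_obs();print(o['time'],o['tool_pos'],o['ee_rot'])
ptr2('h')
im=cv2.imread('pics/s_h.png');cv2.imwrite('pics/c6.png',cv2.resize(im[220:360,290:450],None,fx=4,fy=4))
for z in(.078,.082,.086,.09,.094): print(z,cast('top',[350.3,240.5],z)[0].round(4),proj('side',cast('top',[350.3,240.5],z)).round(1))
"
```

```text
9.65 [ 0.59410161 -0.14002019  0.20015695] [ 3.13997482e+00 -2.11513739e-03  4.08338734e-01]
pointer -78.5 click 6.07 score 64.5
0.078 [0.5226 0.0285 0.078 ] [[320.5 267.9]]
0.082 [0.5218 0.0286 0.082 ] [[320.1 266. ]]
0.086 [0.5211 0.0288 0.086 ] [[319.6 264.1]]
0.09 [0.5203 0.029  0.09  ] [[319.2 262.2]]
0.094 [0.5195 0.0291 0.094 ] [[318.7 260.2]]
```

View pics/c6.png

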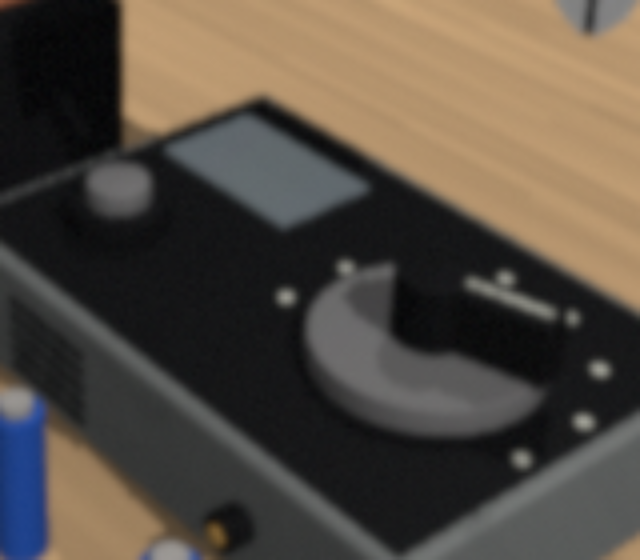

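The dial is in click 6 with the finger away from it. The button top is at about (320,265), so z ≈ 0.084. Moving over the button.

>>> {"fn": "step_arm", "kwargs": {"increments": "0 -4.6 0 0 0 0; 0 -4.6 0 0 0 0; 0 -4.6 0 0 0 0; 0 -4.6 0 0 0 0; 0 0 3 0 0 0"}}

```text
time: 10.2
tool_pos: [0.5216, 0.0335, 0.1723]
ee_rot: [3.139, -0.01, 0.414]
wrist_force: [1.2, -0.4, -0.0]
width: 0.0005
```

>>> {"fn": "step_arm", "kwargs": {"increments": "0 0 3.5 0 0 0; 0 0 3 0 0 0; 0 0 0.5 0 0 0; 0 0 0 0 0 0; 0 0 0 0 0 0"}}

```text
time: 10.7
tool_pos: [0.5215, 0.0287, 0.0992]
ee_rot: [3.14, -0.003, 0.408]
wrist_force: [0.2, 0.4, -0.2]
width: 0.0004
```

```bash
python3 -c "
from h import *
ptr2('i')
o=get_obs();print(o['time'],o['tool_pos'],o['ee_rot'],o['wrist_force'])
print(Ro.from_euler('xyz',o['ee_rot']).inv().apply(np.array([.5214,.0287,.085])-o['tool_pos'])*100)
im=cv2.imread('pics/s_i.png');cv2.imwrite('pics/c7.png',cv2.resize(im[220:360,260:450],None,fx=4,fy=4))
"
```

```text
pointer -78.5 click 6.07 score 65.4
10.75 [0.52174912 0.02862442 0.0996686 ] [ 3.1399588  -0.00355824  0.40781416] [ 0.32985014 -0.32074034  0.00496929]
[-0.03427086 -0.02318102  1.4667114 ]
```

View pics/c7.png

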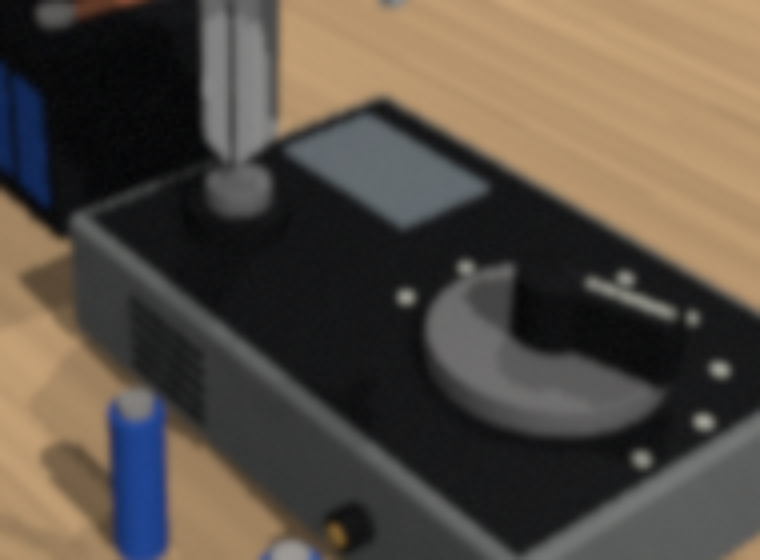

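The fingertip hangs just above the button, centred on it, and the dial is unchanged. Pressing in small steps.

>>> {"fn": "step_arm", "kwargs": {"increments": "0 0 0.5 0 0 0; 0 0 0.4 0 0 0; 0 0 0.3 0 0 0; 0 0 0.2 0 0 0; 0 0 0 0 0 0"}}

```text
time: 11.25
tool_pos: [0.5205, 0.0287, 0.0839]
ee_rot: [3.141, -0.001, 0.408]
wrist_force: [0.1, 0.5, 3.6]
width: 0.0005
```

>>> {"fn": "step_arm", "kwargs": {"increments": "0 0 0.2 0 0 0; 0 0 0.1 0 0 0; 0 0 0 0 0 0"}}

```text
time: 11.55
tool_pos: [0.5206, 0.0287, 0.0813]
ee_rot: [3.141, -0.001, 0.408]
wrist_force: [-0.4, -0.0, 5.0]
width: 0.0004
```

>>> {"fn": "step_arm", "kwargs": {"increments": "0 0 0.1 0 0 0; 0 0 0.1 0 0 0; 0 0 0 0 0 0"}}

```text
time: 11.85
tool_pos: [0.5206, 0.0287, 0.0811]
ee_rot: [3.141, -0.002, 0.408]
wrist_force: [-4.1, 0.1, 12.8]
width: 0.0005
```

It bottomed: z stopped at 81.1 mm with the force rising past 5 N. Releasing upward and clearing off so the top camera sees the tester.

>>> {"fn": "step_arm", "kwargs": {"increments": "0 0 -0.4 0 0 0; 0 0 -0.5 0 0 0; 0 0 -3 0 0 0; 0 0 -4 0 0 0; 0 0 -4 0 0 0"}}

```text
time: 12.35
tool_pos: [0.519, 0.0289, 0.197]
ee_rot: [-3.139, 0.003, 0.408]
wrist_force: [0.3, -0.3, 0.2]
width: 0.0006
```

>>> {"fn": "step_arm", "kwargs": {"increments": "0 -4.5 0 0 0 0; 0 -4.5 0 0 0 0; 0 -4.5 0 0 0 0; 0 -4.5 0 0 0 0; 0 -4.5 0 0 0 0"}}

```text
time: 12.85
tool_pos: [0.4294, 0.2366, 0.1965]
ee_rot: [-3.141, 0.002, 0.408]
wrist_force: [-0.1, 1.0, 0.2]
width: 0.0006
```

>>> {"fn": "step_arm", "kwargs": {"increments": "0 -4.5 0 0 0 0; 0 -3 0 0 0 0; 0 0 0 0 0 0; 0 0 0 0 0 0; 0 0 0 0 0 0"}}

```text
time: 13.35
tool_pos: [0.4013, 0.3032, 0.1969]
ee_rot: [3.141, 0.001, 0.407]
wrist_force: [-0.0, -0.4, 0.7]
width: 0.0006
```

```bash
python3 -c "
from h import *
ptr2('j')
o=get_obs();print(o['time'],o['tool_pos'],o['wrist_force'])
im=snapshot('top')[:,:,::-1];a=im[170:330,190:500];s=cv2.imread('pics/s_j.png')
cv2.imwrite('pics/c8.png',np.vstack([cv2.resize(a,(620,320)),cv2.resize(s[180:320,250:500],(620,280))[:280]]))
g=cv2.cvtColor(np.ascontiguousarray(im),6)
A=np.arange(-100,60,.5);S=[cv2.remap(g.astype(np.float32),*[c.astype(np.float32).reshape(-1,1) for c in proj('top',[[AX[0]+r*np.cos(a),AX[1]+r*np.sin(a),.105] for r in np.linspace(.018,.044,14)]).T],1).min() for a in np.radians(A)]
i=np.argmax(S);print('top pointer',A[i],(103.65-A[i])/30)
s0=cv2.imread('pics/side0.png').astype(int);print([abs(s0-s)[y0:y1,x0:x1].mean().round(2) for y0,y1,x0,x1 in((310,410,280,345),(355,415,420,520),(195,272,230,320),(255,282,305,332))])
"
```

```text
pointer -78.5 click 6.07 score 63.9
13.4 [0.40155218 0.30301835 0.19707222] [ 0.04074003 -1.41884004  0.62305341]
top pointer -76.5 6.005
[np.float64(4.54), np.float64(5.6), np.float64(3.09), np.float64(2.72)]
```

View pics/c8.png

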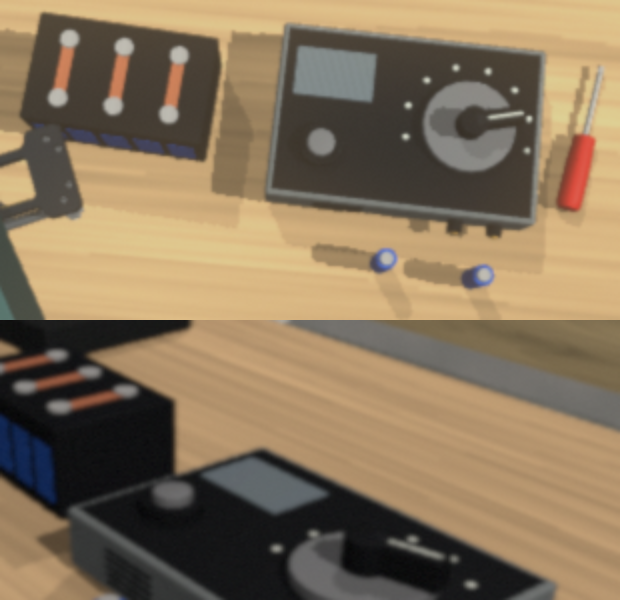

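The top view puts the pointer at −76.5°, which is click 6.00. The button is back up, and the module, cells and driver are where they were. Handing in.

```bash
python3 -c "
from bench import *
print(close_job())"
```

```text
the job is handed in; nothing more can be done
None
```

I stepped the dial four clicks clockwise, from click 2 to click 6 (counting from 0), with the closed fingertips. I then pressed the measure button fully down, let it spring back, and handed the job in at about 13.4 s.

- **Dial:** After the last move, the top camera read the pointer at −76.5°, which is click 6.00. The side camera read 6.07, within its usual 1–2° error. It read the same just before the press.
- **Button:** The fingertip stopped at 81.1 mm. The force there rose from 5 N to about 13 N, so the button was on its stop, and in the last picture it is back up.
- **Surroundings:** By eye, the module, both cells and the screwdriver had not moved in the last picture. The arm ended well clear, touching nothing.

No final check failed. Two mid-push readings fell between clicks because the dial snaps over slowly (about 0.3 s or more). Both had settled into the next click when I looked again.

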